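# Load a reagent carrier under a spring-closed bay flap

## Task

Load the reagent carrier with the blue upright plate into the analyser bay: press the blue paddle down with one fingertip to swing the spring-closed amber flap open, and while that finger keeps it open, push the carrier by its upright plate with the other fingertip fully home against the end stop. Then let go so that the flap swings shut behind the tubes. Only push the carrier, never lift or tip it, do not run it into the flap or let the flap come down on it, and leave the other things on the bench where they are.

Things in the scene. Friction and masses are not known exactly. Their poses are not given: they have to be found in the camera images.
- bay: Fixed loading bay. Origin on the bench, on the lane's centre line, at the mouth (front of the shut flap's lip); x along the lane into the bay, y to the left looking in, z up. Lane 44 mm wide, floor 5 mm above the bench, from x = -145 mm (run-in, guides 13 mm above the bench) to the end stop at x = 58 mm; black walls 48 mm above the bench from x = 6 to 72 mm.
- bay_home (a point): Point on the lane floor, 35 mm in from the mouth, axes as the bay's: the carrier's origin is here when it is fully home against the end stop.
- flap (a joint): Angle of the flap about its hinge, which runs along the lane at bay y = 32, z = 55 mm: 0 = shut, 0.75 = open with the paddle level, 0.9 = hard stop. Spring-closed: let go, it shuts by itself. Beyond 0.6 the carrier's tubes pass under it freely. Open, the amber lid (68 x 64 mm) stands up to 112 mm above the bench, all of it at bay x > 0.
- flap_lip (a point): Middle of the lower edge of the flap's orange front lip. Shut, it hangs across the lane 21 mm above the bench, at bay x = 0 to 5 mm, y = -30 to +8 mm: it stops the carrier's tubes (35 mm above the bench in the lane) but clears its low tail (13 mm). It does not give when pushed along the lane.
- paddle (a point): Middle of the top face of the flap's blue paddle, a plate along the lane (bay x = -155 to -20 mm), 26 mm wide. Flap shut: slopes up away from the lane by 0.75 rad, middle at bay y = 79, z = 59 mm. Pressed to 0.75: level, top 26 mm above the bench, bay y = 56 to 82 mm; it gives 6 mm more before its stop. 2 N starts it, 5 N holds it down, anywhere along it; a finger coming down at bay y = 75 mm stays on it and may slide along.
- carrier: The carrier to load, loose in the run-in, 0.2 kg. Origin: underside, centre of the tube block; x towards the bay. Aluminium base 40 mm wide, 8 mm high, x = -77 to 23 mm; block 46 x 40 x 20 mm (x = -23 to 23 mm) with green, white, blue and black caps up to 30 mm; blue upright plate at the rear, x = -78 to -70 mm, 36 mm wide, 45 mm high, which stays outside the mouth when home.
- push_plate (a point): Middle of the rear face of the carrier's blue upright plate (the face to push), 35 mm above the bench; the face is 36 mm wide and reaches from 13 to 50 mm above the bench.
- spare_carrier: Bystander: same carrier with red caps and a grey plate, right of the bay. Origin under its tube block.
- buffer: Bystander: white bottle, 48 mm wide, 85 mm tall. Origin under its centre.
- amber_jar: Bystander: amber jar, 54 mm wide, 65 mm tall. Origin under its centre.
- cup: Bystander: clear cup with yellow lid, 60 mm wide, 60 mm tall. Origin under its centre.
- tip_box: Bystander: blue box with clear lid, 82 x 122 x 59 mm, behind the bay. Origin under its centre.
- tube_rack: Bystander: white rack, 50 x 120 mm, with coloured caps up to 62 mm. Origin under its centre.
- timer: Bystander: grey timer, 60 x 60 x 20 mm, left of the paddle. Origin under its centre.
There are look-alikes about, which are no part of the job. What is shaped like the carrier but yellow is not meant.

How it is judged:
By the outcome, as a careful person would: the job done as asked, in the order asked, and still so for the second after the job is handed in, with the robot touching nothing.
It also fails if it takes over 35 s, if anything falls off the work surface, if the arm or the gripper's body presses on something with over 40 N, if the wrist force passes 120 N, or if a joint passes its speed limit or range.

## Robot

A 7-joint arm with a two-finger parallel gripper is mounted at the origin on the work surface. World frame = base frame: x ahead of the robot, y to its left, z up, the work surface at z = 0. Lengths are in m, angles in rad, forces in N, time in s.
With the tool pointing down it reaches from about 0.4 to 0.85 m from the base axis. Payload 10.4 kg.
Tool frame: the origin (TCP) lies between the finger pads; the fingertips stand 17 mm ahead of it and the grasp point (between the pads) lies 2 mm behind it; x points along the fingers, y is the direction in which the jaws open and shut, and the axes are right-handed (so a half turn about x gives the same grasp; the last joint's range is limited). The gripper opens to 87 mm and grips with 3 to 60 N. Pads are 19 mm wide; open, the fingers measure 117 mm over their backs; the gripper's body (75 mm by 190 mm) begins 51 mm behind the grasp point.
Start: joints at [-1.283, 0.332, -0.065, 1.46, 0.022, 1.35, -0.088], TCP at [0.191, 0.595, 0.24] pointing down, gripper open.
Joint ranges: [-2.6, 2.6], [-0.5, 2.12], [-1.47, 1.34], [0.16, 2.42], [-1.27, 4.41], [0.06, 2.06], [-2.6, 2.6]. Speed limits (rad/s): [2.22, 2.22, 2.79, 2.79, 3.14, 3.14, 3.14].

## Interface

Orientations are given as [roll, pitch, yaw] about the fixed x, y, z axes, in that order (R = Rz(yaw) Ry(pitch) Rx(roll)).
In Python, from rig import arm, grab_frame, camera_info, job, find_in, regions_of gives the robot as it stands. The module is installed in compiled form; this text tells all that it offers.
- The arm moves only by the tool servo_tool, never from a script. Its argument "series" is a list that holds one entry, the list of rows, each a list of 5 numbers: the shift along the tool's x, y, z in mm, then the turn about the tool's x in degrees, then the closure in counts, from 0 (fully open) to 255 (shut). A call has 1 to 5 rows; each row is the pose to reach, as a shift and turn from the pose commanded when the call began, along the tool's axes at that moment; what a row does not reach only later rows make up. A row lasts 1/10 s, in which the tool goes at most 50 mm and 8.59 degrees, less where a joint would pass 70% of its speed; a pose out of reach is approached as far as the arm can. A call with a gripper value outside its range is refused whole. The fingers move at their own pace and stop on an object; the grip force is fixed at half the most. Time passes only in rows, so rows that repeat a pose let the fingers close. It gives the time, the measured TCP pose, the force and the opening at its end, in the units of the state.
- arm.get_obs(): the state, without advancing time (a new reading comes with each control period).
- grab_frame(name): name is "scene" or "top" or "wrist"; returns (picture, depth): 400x640x3 uint8, red, green, blue; 400x640 float32, m along the optical axis (not along the pixel's ray), 0 where there is no reading.
- camera_info(name): a dict with "mtx" (3x3 intrinsics, pixels), "camera_from_world" (4x4, takes a point from world to camera coordinates). Camera axes: x right, y down, z forward; pixel columns grow to the right and rows downward; lengths in m; the calibration is good to about 2 mm. The wrist camera is an equidistant fisheye: a pixel r from the principal point sees the ray r / f radians off the axis. A picture is of the moment at which its call begins: read the wrist's pose just before it. camera_info takes no time and is no camera call; for the wrist camera it gives the pose at the moment of the call.
- job.sign_off(): hands the job in, once; it reports no verdict.
Trained networks look in the newest picture that a camera, given by its name, has taken for a name from the list of things; names that differ only in an ending like _2 or _b are one class to them, and where a whole thing is asked for, a point or a joint stands for the part that bears it (a point fixed in the world has none). Each returns a list of dicts, best first, with "conf" (0 to 1); they miss things now and then, are a little off and sometimes report something else, mostly with a low value. They report only what shows in the picture. A call takes as long as a camera call. They do not tell look-alikes from the thing itself.
- find_in(name, camera): "position" ([column, row] in pixels, amid what is visible of it).
- regions_of(name, camera): "region" (400x640 bool, what is visible of it) and "position" ([column, row] in pixels, amid what is visible of it).
The state is a dict: "t": time; "q": joint angles; "qvel": joint speeds; "joint_efforts": joint torques, N m; "ee_pos": TCP position; "tcp_rot": TCP orientation; "force": force on the tool from outside, world axes, zero at the start; "moment": the same for the moment, N m; "finger_gap": finger opening in m.
Only numpy, scipy, OpenCV 4.12 (cv2) and the standard library are available. Lean on these libraries where they do the work, as an engineer would, in place of code of your own. Each camera call takes 0.05 s, during which the arm holds its last target. There are 200 camera calls.

## Working session

There is one attempt and no reset: what is moved stays moved. The work goes in short steps, Python scripts to look and compute and a tool call to move; the robot and the scene stay as the last step left them, time stands still between calls to the robot, and variables do not carry over. Pictures are saved under pics/ and viewed, about 8 in all and at most 12, crops included, and the job is handed in when it is done.

Besides the shell and the picture viewer there is one more tool, called as name([rows], argument=value, ...), one row to a line, values as JSON. servo_tool: Moves the arm, as the interface text tells. Its arguments: {"type":"object","properties":{"series":{"type":"array","items":{"type":"array","items":{"type":"array","items":{"type":"number"}}}}},"required":["series"]}

```bash
mkdir -p pics
cat > h.py <<'E'
import numpy as np, cv2
from rig import arm, grab_frame, camera_info, job, find_in, regions_of
def cloud(name,depth):
    c=camera_info(name);K=c["mtx"];T=np.linalg.inv(c["camera_from_world"])
    v,u=np.mgrid[0:400,0:640]
    P=np.stack([(u-K[0][2])/K[0][0]*depth,(v-K[1][2])/K[1][1]*depth,depth,np.ones_like(depth)],-1)
    return (P@T.T)[...,:3]
E
python3 - <<'E'
from h import *
o=arm.get_obs(); print(o["t"],o["ee_pos"],o["tcp_rot"],o["force"],o["finger_gap"])
for n in ("top","scene"):
    im,d=grab_frame(n); cv2.imwrite(f"pics/{n}0.png",im[...,::-1]); P=cloud(n,d); np.save(n+"P.npy",P)
    for k in ("carrier","push_plate","paddle","flap_lip","bay","spare_carrier","timer","tip_box"):
        for r in regions_of(k,n)[:3]:
            m=r["region"]&(d>0)
            p=P[m]
            print(n,k,round(r["conf"],2),np.round(r["position"]),m.sum(),np.round(np.median(p,0),3) if len(p) else "", np.round(np.percentile(p,[2,98],axis=0),3).tolist() if len(p) else "")
print(arm.get_obs()["t"])
E
```

```text
0.0 [0.19102086 0.5947103  0.23876108] [-1.52220147  1.56936641 -1.8329736 ] [-0.47758151 -0.09681519  0.34508371] 0.08713810661581756
top carrier 0.95 [407. 238.] 758 [ 0.479 -0.2    0.016] [[0.432, -0.229, 0.002], [0.526, -0.169, 0.046]]
top carrier 0.9 [367. 291.] 721 [ 0.358 -0.113  0.018] [[0.321, -0.153, 0.004], [0.396, -0.07, 0.046]]
top carrier 0.87 [300. 276.] 702 [0.395 0.044 0.016] [[0.362, -0.001, 0.003], [0.428, 0.089, 0.045]]
top push_plate 0.88 [304. 195.] 669 [0.582 0.043 0.023] [[0.532, 0.018, 0.009], [0.626, 0.07, 0.051]]
top push_plate 0.67 [304. 272.] 761 [0.395 0.045 0.015] [[0.362, -0.001, -0.002], [0.43, 0.092, 0.045]]
top push_plate 0.59 [368. 289.] 697 [ 0.358 -0.113  0.018] [[0.321, -0.152, 0.004], [0.396, -0.07, 0.046]]
top paddle 0.55 [282. 165.] 1599 [0.646 0.093 0.06 ] [[0.482, 0.038, 0.035], [0.708, 0.134, 0.067]]
top flap_lip 0.68 [286. 167.] 1494 [0.645 0.094 0.06 ] [[0.482, 0.039, 0.047], [0.707, 0.132, 0.067]]
top bay 0.75 [288. 192.] 3308 [0.583 0.079 0.013] [[0.49, 0.004, -0.001], [0.702, 0.128, 0.066]]
top spare_carrier 0.7 [283. 166.] 1582 [0.64
[... 922 characters left out ...]
] 721 [ 0.48  -0.193  0.017] [[0.39, -0.234, -0.003], [0.53, -0.161, 0.043]]
scene paddle 0.83 [330. 241.] 1803 [0.655 0.097 0.058] [[0.477, 0.043, 0.001], [0.71, 0.139, 0.065]]
scene flap_lip 0.59 [331. 241.] 1600 [0.659 0.096 0.059] [[0.49, 0.044, 0.049], [0.709, 0.139, 0.065]]
scene bay 0.87 [340. 239.] 3119 [0.621 0.095 0.051] [[0.491, 0.012, -0.001], [0.712, 0.137, 0.064]]
scene spare_carrier 0.91 [279. 210.] 864 [ 0.597 -0.081  0.017] [[0.538, -0.105, 0.002], [0.636, -0.066, 0.043]]
scene timer 0.95 [432. 229.] 801 [0.492 0.226 0.018] [[0.447, 0.193, -0.001], [0.516, 0.257, 0.021]]
scene tip_box 0.64 [299. 290.] 3823 [0.778 0.1   0.056] [[0.723, 0.03, 0.011], [0.815, 0.151, 0.059]]
0.9
```

View pics/top0.png

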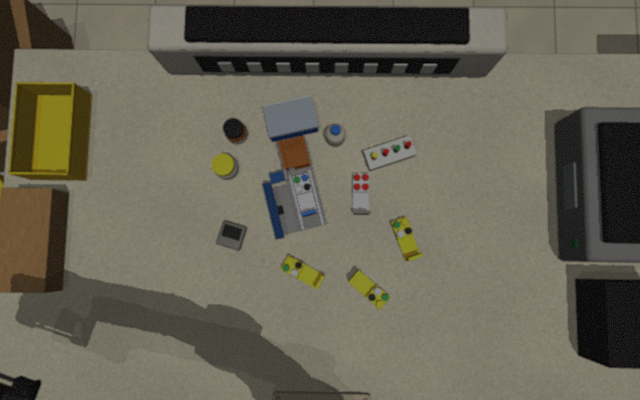

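View pics/scene0.png

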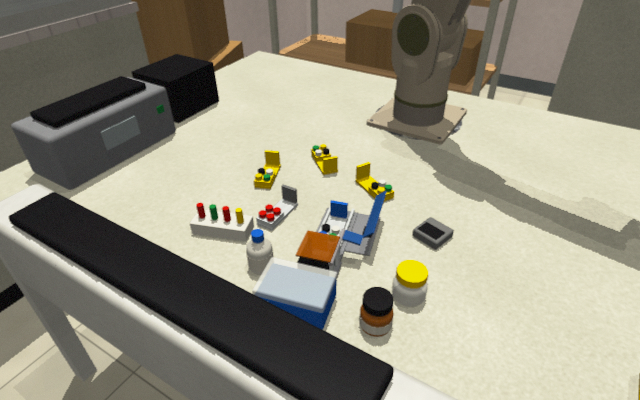

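The only carrier with a blue upright plate stands in the run-in at top (304,195). The three yellow ones, at (301,271), (369,288) and (406,238), are look-alikes, and the one at (360,193) with the grey plate and red caps is the spare. Next I'll fit the bay pose and make one enlarged crop to confirm.

Run:
```python
from h import *
im=cv2.imread("pics/top0.png"); P=np.load("topP.npy"); hsv=cv2.cvtColor(im,cv2.COLOR_BGR2HSV)
H,S,V=[hsv[...,i].astype(int) for i in range(3)]
roi=np.zeros((400,640),bool); roi[130:245,255:335]=1
blue=roi&(abs(H-110)<14)&(S>110)
pad=blue&(P[...,2]>.03)&(P[...,1]>.085)
orange=roi&(H<18)&(S>120)&(P[...,2]>.045)
plate=blue&(P[...,2]>.03)&(P[...,1]<.085)&(P[...,0]<.56)
for n,m in (("pad",pad),("orange",orange),("plate",plate)):
    p=P[m]; (c,s,a)=cv2.minAreaRect((p[:,:2]*1000).astype(np.float32)); print(n,m.sum(),np.round(c,1),np.round(s,1),round(a,1),np.round(np.percentile(p[:,2],[2,50,98]),3))
    print(np.round(cv2.boxPoints((c,s,a)),0).tolist())
cv2.imwrite("pics/crop1.png",cv2.resize(im[125:255,225:345],None,fx=5,fy=4.6,interpolation=cv2.INTER_CUBIC)[:598])
s=cv2.imread("pics/scene0.png"); cv2.imwrite("pics/crop2.png",cv2.resize(s[180:280,265:405],None,fx=5,fy=5,interpolation=cv2.INTER_CUBIC))
```

```text
pad 577 [599.8 114.8] [ 49.4 248.6] 88.4 [0.035 0.058 0.068]
[[475.0, 94.0], [723.0, 87.0], [725.0, 136.0], [476.0, 143.0]]
orange 758 [569.2  42. ] [290.1  61.6] 15.0 [0.055 0.061 0.065]
[[421.0, 34.0], [437.0, -25.0], [717.0, 50.0], [701.0, 109.0]]
plate 55 [483.8  19.5] [113.4  31.7] 14.6 [0.031 0.049 1.105]
[[425.0, 21.0], [433.0, -10.0], [543.0, 19.0], [535.0, 49.0]]
```

View pics/crop1.png

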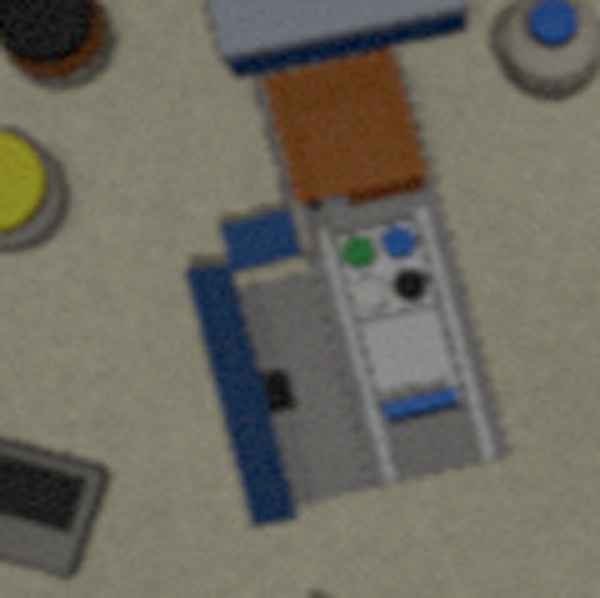

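The crop shows the target: blue plate, with green, blue, white and black caps, lying in the lane. The amber flap is shut ahead of it and the blue paddle is to its left. Some outlier depths spoiled the fit, so I'll redo it robustly.

Run:
```python
from h import *
from scipy.optimize import least_squares
im=cv2.imread("pics/top0.png"); P=np.load("topP.npy"); H,S,V=[x.astype(int) for x in cv2.split(cv2.cvtColor(im,cv2.COLOR_BGR2HSV))]
roi=np.zeros((400,640),bool); roi[130:245,255:335]=1
blue=roi&(abs(H-110)<14)&(S>110); z=P[...,2]
def big(m):
    n,l,s,c=cv2.connectedComponentsWithStats(m.astype(np.uint8)); return l==1+np.argmax(s[1:,4])
v,u=np.mgrid[0:400,0:640]
pad=big(blue&(u<285)&(v>181)); orange=big(roi&(H<18)&(S>120)); plate=big(blue&(v>200)&(u>290))
c=camera_info("top");K=c["mtx"];T=np.linalg.inv(c["camera_from_world"])
def atz(px,z):   # pixel onto plane z
    d=T[:3,:3]@np.linalg.inv(K)@np.r_[px,1]; o=T[:3,3]; return o+d*(z-o[2])/d[2]
for n,m,h in (("pad",pad,.059),("orange",orange,.061),("plate",plate,.05)):
    q=np.array([atz((a,b),h)[:2] for b,a in np.argwhere(m)])*1000
    c_,s,a=cv2.minAreaRect(q.astype(np.float32)); zz=z[m]; zz=zz[abs(zz)<.15]
    print(n,m.sum(),np.round(c_,1),np.round(s,1),round(a,1),np.round(np.percentile(zz,[5,50,95]),3)); print(np.round(cv2.boxPoints((c_,s,a))).tolist())
```

```text
pad 445 [538.4 116.2] [130.7  28.8] 9.3 [0.052 0.06  0.067]
[[472.0, 120.0], [476.0, 91.0], [605.0, 113.0], [601.0, 141.0]]
orange 775 [672.9  69.7] [73.1 61.6] 14.9 [0.055 0.061 0.064]
[[630.0, 90.0], [646.0, 31.0], [716.0, 49.0], [700.0, 109.0]]
plate 53 [534.2  32.7] [ 8.6 31.8] 14.9 [0.036 0.048 0.053]
[[526.0, 47.0], [534.0, 16.0], [542.0, 18.0], [534.0, 49.0]]
```

```bash
cat >> h.py <<'E'
from scipy.spatial.transform import Rotation as R
YAW=np.radians(14.9); B0=np.array([642.,61.])
def bay(x,y): return B0+np.array([[np.cos(YAW),-np.sin(YAW)],[np.sin(YAW),np.cos(YAW)]])@[x,y]
def plan(bx,by,z):
    o=arm.get_obs(); M=R.from_euler("xyz",o["tcp_rot"]).as_matrix()
    d=np.r_[bay(bx,by),z]-np.array(o["ee_pos"])*1000
    yb=np.array([-np.sin(YAW),np.cos(YAW),0]); l=M.T@yb
    a=np.degrees(np.arctan2(l[2],l[1])); a=(a+90)%180-90
    p=np.array(o["ee_pos"][:2])*1000-B0; c,s=np.cos(YAW),np.sin(YAW)
    print("t",o["t"],"tcp bay",np.round([c*p[0]+s*p[1],-s*p[0]+c*p[1],o["ee_pos"][2]*1000],1),"F",np.round(o["force"],1),"gap",o["finger_gap"],"q7",o["q"][6])
    print("shift tool",np.round(M.T@d,1),"turn",round(a,1)); print(np.round(M,2).tolist())
E
python3 -c "
from h import *
plan(-134,36.5,240)"
```

```text
t 0.9 tcp bay [-298.4  632.1  239.6] F [-0.5  0.2 -0.8] gap 0.08696879673659808 q7 -0.08849963543406877
shift tool [  -0.5 -412.3  460.1] turn -32.7
[[0.0, 0.31, 0.95], [0.0, 0.95, -0.31], [-1.0, 0.0, -0.0]]
```

servo_tool([
  [[0,-33,37,0,80],[0,-66,74,0,80],[0,-99,110,0,80],[0,-132,147,0,80],[0,-165,184,0,80]],
])

```text
t: 1.4
ee_pos: [0.3166, 0.3799, 0.2398]
tcp_rot: [1.545, 1.57, 1.234]
force: [1.4, -0.0, -0.6]
finger_gap: 0.0612
```

servo_tool([
  [[0,-33,37,0,80],[0,-66,74,0,80],[0,-99,110,0,80],[0,-132,147,0,80],[0,-165,184,0,80]],
])

```text
t: 1.9
ee_pos: [0.4413, 0.1665, 0.2399]
tcp_rot: [1.149, 1.57, 0.838]
force: [1.1, 1.0, -0.6]
finger_gap: 0.0596
```

servo_tool([
  [[0,-33,37,-8,80],[0,-66,74,-16,80],[0,-82,92,-24,80],[0,-82,92,-32,80],[0,-82,92,-33,80]],
])

```text
t: 2.4
ee_pos: [0.5036, 0.0606, 0.2396]
tcp_rot: [-0.999, 1.57, -0.731]
force: [-0.6, 0.3, 0.4]
finger_gap: 0.0594
```

```bash
python3 -c "
from h import *
plan(-134,36.5,240)"
```

```text
t 2.4 tcp bay [-133.9   35.2  239.6] F [-0.6  0.3  0.4] gap 0.059424915163361985 q7 1.6566963006670423
shift tool [-0.4  1.3 -0.1] turn 0.4
[[0.0, -0.26, 0.96], [-0.0, 0.96, 0.26], [-1.0, -0.0, 0.0]]
```

servo_tool([
  [[30,2,0,0.4,80],[65,2.5,0,0.4,80],[100,2.5,0,0.4,80],[130,2.5,0,0.4,80],[130,2.5,0,0.4,80]],
])

```text
t: 2.9
ee_pos: [0.5, 0.0641, 0.1063]
tcp_rot: [-3.068, 1.565, -2.81]
force: [-1.2, -0.3, 0.0]
finger_gap: 0.0597
```

Run:
```python
from h import *
plan(-134,37.8,40)
im,d=grab_frame("wrist"); cv2.imwrite("pics/w1.png",im[...,::-1])
im,d=grab_frame("scene"); cv2.imwrite("pics/s1.png",cv2.resize(im[140:290,250:450,::-1],None,fx=4,fy=4))
```

```text
t 2.9 tcp bay [-136.4   39.5  106.3] F [-1.2 -0.3  0. ] gap 0.059684031388149233 q7 1.6965908197867763
shift tool [66.3 -1.7  2.9] turn -0.1
[[-0.01, -0.26, 0.97], [-0.0, 0.97, 0.26], [-1.0, -0.0, -0.01]]
```

View pics/w1.png

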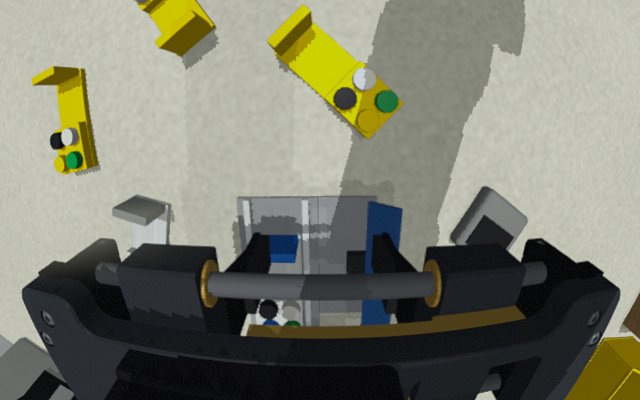

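View pics/s1.png

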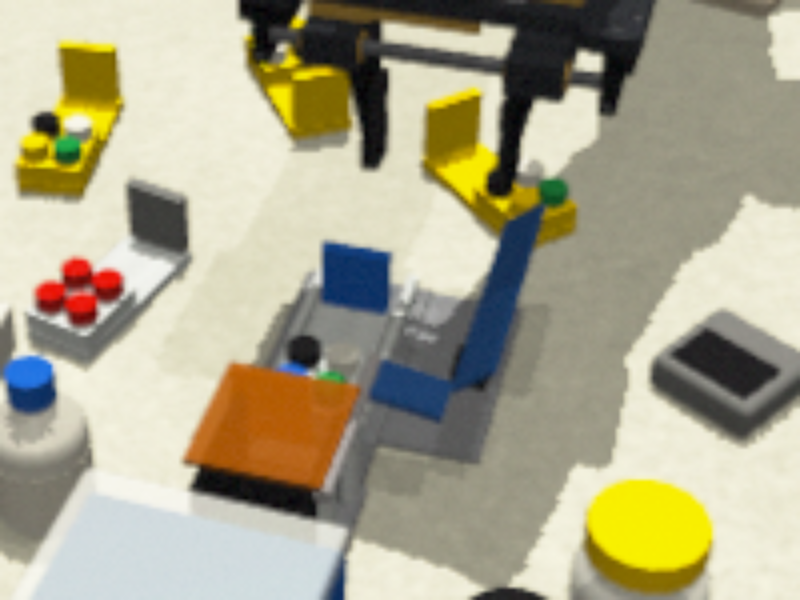

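Pushing finger: above the lane, just behind the blue plate at wrist (283,248). Other finger: above the paddle at (385,250). Now descending.

servo_tool([
  [[8,-1.5,0.5,0,80],[16,-1.5,0.5,0,80],[24,-1.5,0.5,0,80],[32,-1.5,0.5,0,80],[36,-1.5,0.5,0,80]],
])

```text
t: 3.5
ee_pos: [0.5029, 0.0632, 0.0726]
tcp_rot: [3.127, 1.57, -2.898]
force: [-0.3, 0.3, -0.1]
finger_gap: 0.0597
```

```bash
python3 -c "
from h import *
plan(-134,37.8,40)"
```

```text
t 3.5 tcp bay [-133.9   37.9   72.6] F [-0.3  0.3 -0.1] gap 0.05967684598052333 q7 1.724424386814616
shift tool [32.6 -0.1 -0.1] turn -0.1
[[-0.0, -0.26, 0.97], [-0.0, 0.97, 0.26], [-1.0, 0.0, -0.0]]
```

servo_tool([
  [[5,0,0,0,80],[10,0,0,0,80],[10,0,0,0,80]],
])

```text
t: 3.8
ee_pos: [0.5034, 0.0625, 0.0632]
tcp_rot: [-1.818, 1.57, -1.561]
force: [-0.8, -2.4, 3.3]
finger_gap: 0.0597
```

servo_tool([
  [[6,0,0,0,80],[12,0,0,0,80],[18,0,0,0,80],[22,0,0,0,80],[22,0,0,0,80]],
])

```text
t: 4.3
ee_pos: [0.505, 0.0618, 0.0425]
tcp_rot: [-0.452, 1.568, -0.196]
force: [0.3, -7.9, 11.1]
finger_gap: 0.0593
```

Run:
```python
from h import *
plan(-52,37.8,40)
im,d=grab_frame("scene"); cv2.imwrite("pics/s2.png",cv2.resize(im[140:290,250:450,::-1],None,fx=4,fy=4))
```

```text
t 4.3 tcp bay [-132.2   36.    42.5] F [ 0.3 -7.9 11.1] gap 0.0592537877759898 q7 1.747990262636412
shift tool [ 2.7  2.1 80.2] turn -0.2
[[0.0, -0.25, 0.97], [-0.0, 0.97, 0.25], [-1.0, -0.0, 0.0]]
```

View pics/s2.png

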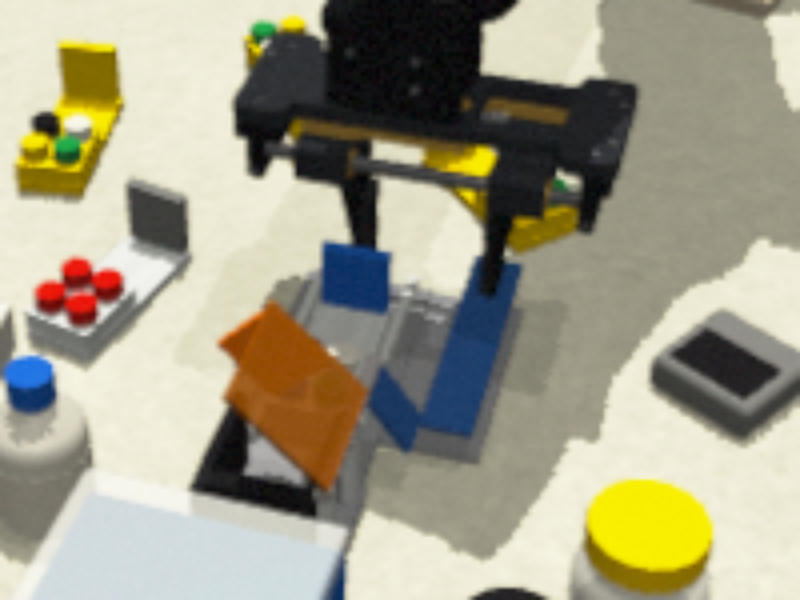

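The flap is open, the right fingertip is on the level paddle at (490,285), and the left fingertip is behind the blue plate at (360,245). Pushing along the lane now.

servo_tool([
  [[1,0,5,0,80],[1,0,11,0,80],[1,0,17,0,80],[1,0,23,0,80],[1,0,29,0,80]],
])

```text
t: 4.85
ee_pos: [0.5309, 0.0711, 0.0406]
tcp_rot: [2.452, 1.569, 2.71]
force: [-4.3, -1.1, 5.2]
finger_gap: 0.0594
```

Run:
```python
from h import *
plan(-52,37.8,40)
im,d=grab_frame("scene"); cv2.imwrite("pics/s3.png",cv2.resize(im[140:290,250:450,::-1],None,fx=4,fy=4))
```

```text
t 4.85 tcp bay [-104.7   38.3   40.6] F [-4.3 -1.1  5.2] gap 0.059396301727917135 q7 1.7611820440996981
shift tool [ 0.6 -0.4 52.7] turn -0.1
[[-0.0, -0.26, 0.97], [0.0, 0.97, 0.26], [-1.0, 0.0, -0.0]]
```

View pics/s3.png

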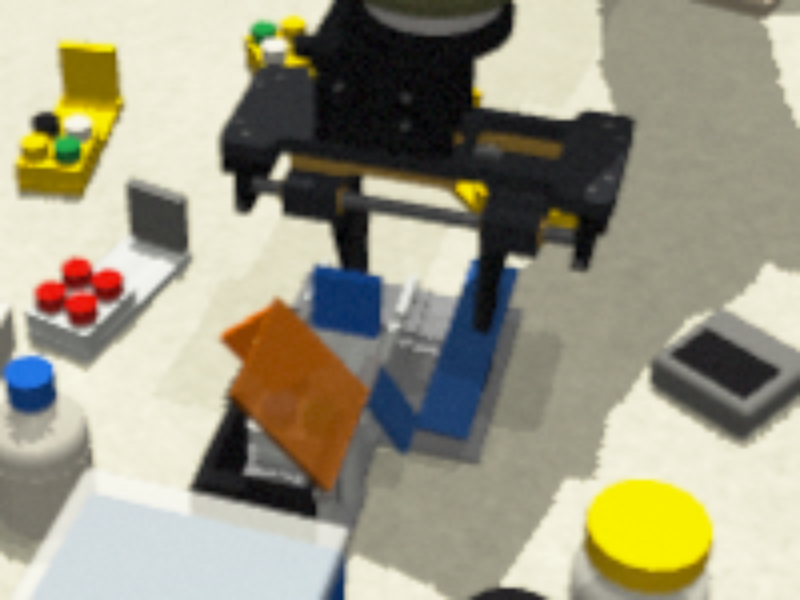

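The carrier is sliding under the open flap with the paddle still held. Carrying on.

servo_tool([
  [[0,0,6,0,80],[0,0,12,0,80],[0,0,18,0,80],[0,0,24,0,80],[0,0,30,0,80]],
])

```text
t: 5.4
ee_pos: [0.5607, 0.0785, 0.0406]
tcp_rot: [2.142, 1.571, 2.4]
force: [-4.0, -0.1, 4.9]
finger_gap: 0.0594
```

servo_tool([
  [[0,0,5,0,80],[0,0,10,0,80],[0,0,14,0,80],[0,0,17,0,80],[0,0,17,0,80]],
])

```text
t: 5.9
ee_pos: [0.5774, 0.0829, 0.0406]
tcp_rot: [0.007, 1.57, 0.265]
force: [-2.1, 0.2, 4.1]
finger_gap: 0.0593
```

```bash
python3 -c "
from h import *
plan(-52,37.8,40)"
```

```text
t 5.9 tcp bay [-56.8  37.7  40.6] F [-2.1  0.2  4.1] gap 0.059321751376515734 q7 1.7741826844291606
shift tool [0.7 0.1 4.8] turn -0.1
[[0.0, -0.26, 0.97], [0.0, 0.97, 0.26], [-1.0, 0.0, 0.0]]
```

Not at the stop yet (no rise in force). Now slow steps.

servo_tool([
  [[0,0,1.5,0,80],[0,0,3,0,80],[0,0,4,0,80],[0,0,4,0,80]],
])

```text
t: 6.3
ee_pos: [0.5806, 0.0836, 0.0406]
tcp_rot: [2.257, 1.571, 2.515]
force: [-3.7, -0.2, 5.0]
finger_gap: 0.0595
```

servo_tool([
  [[0,0,1,0,80],[0,0,2,0,80],[0,0,2,0,80]],
])

```text
t: 6.6
ee_pos: [0.5811, 0.0836, 0.0403]
tcp_rot: [3.024, 1.567, -3.002]
force: [-10.4, -1.7, 9.7]
finger_gap: 0.0594
```

servo_tool([
  [[0,0,1,0,80],[0,0,2,0,80],[0,0,2,0,80]],
])

```text
t: 6.9
ee_pos: [0.5813, 0.0834, 0.04]
tcp_rot: [3.021, 1.563, -3.006]
force: [-18.6, -4.2, 16.3]
finger_gap: 0.0597
```

Run:
```python
from h import *
plan(-52,37.8,40)
im,d=grab_frame("scene"); cv2.imwrite("pics/s4.png",cv2.resize(im[140:290,250:450,::-1],None,fx=4,fy=4))
```

```text
t 6.9 tcp bay [-52.8  37.3  40. ] F [-18.6  -4.2  16.3] gap 0.05965786182533747 q7 1.7749947391329188
shift tool [-0.   0.5  0.8] turn -0.2
[[-0.01, -0.25, 0.97], [-0.0, 0.97, 0.25], [-1.0, 0.0, -0.01]]
```

View pics/s4.png

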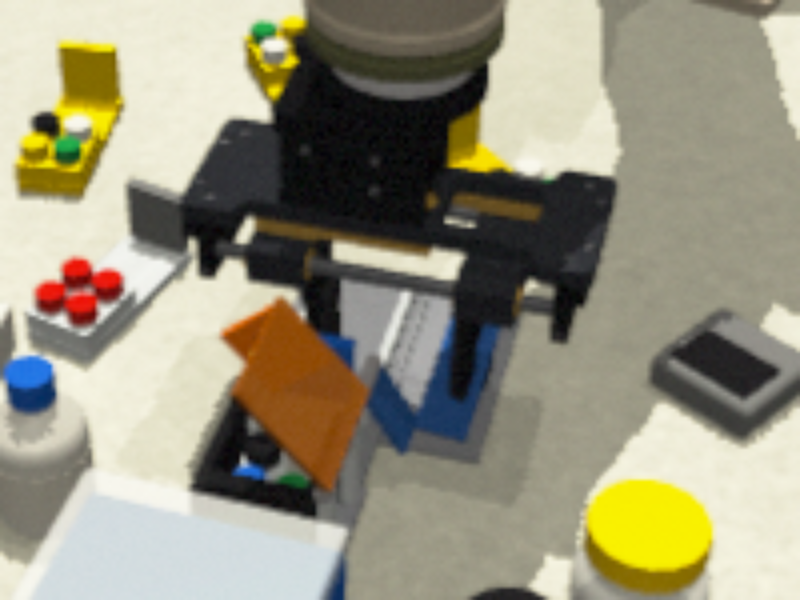

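The caps are past the flap, deep in the bay at (270,470), and the force jump shows the carrier against the stop. Backing off with the paddle held, then rising.

servo_tool([
  [[0,0,-4,0,80],[0,0,-9,0,80],[0,0,-14,0,80],[0,0,-16,0,80],[0,0,-16,0,80]],
])

```text
t: 7.45
ee_pos: [0.5694, 0.0806, 0.0409]
tcp_rot: [-0.003, 1.57, 0.255]
force: [2.2, 0.4, 4.7]
finger_gap: 0.0598
```

servo_tool([
  [[-6,0,0,0,80],[-14,0,0,0,80],[-22,0,0,0,80],[-30,0,0,0,80],[-40,0,0,0,80]],
])

```text
t: 7.95
ee_pos: [0.5687, 0.0803, 0.081]
tcp_rot: [-2.966, 1.57, -2.708]
force: [0.5, -0.6, 0.7]
finger_gap: 0.0599
```

servo_tool([
  [[-20,0,-10,0,80],[-50,0,-40,0,80],[-80,0,-80,0,80],[-110,0,-120,0,80],[-110,0,-120,0,80]],
])

```text
t: 8.45
ee_pos: [0.4518, 0.0488, 0.1954]
tcp_rot: [0.426, 1.563, 0.682]
force: [0.6, 1.3, 0.3]
finger_gap: 0.0597
```

Run:
```python
from h import *
plan(-52,37.8,40)
im,d=grab_frame("scene"); a=cv2.resize(im[150:290,250:450,::-1],None,fx=3,fy=3)
P=cloud("scene",d)
r=regions_of("carrier","scene"); 
im2,d2=grab_frame("top"); b=cv2.resize(im2[125:255,225:345,::-1],None,fx=3,fy=3)
cv2.imwrite("pics/f.png",cv2.copyMakeBorder(b[:,:],0,30,0,0,cv2.BORDER_CONSTANT)[:420] if 0 else np.hstack([cv2.resize(a,(480,336)),cv2.resize(b,(310,336))]))
P0=np.load("topP.npy");P2=cloud("top",d2)
H,S,V=[x.astype(int) for x in cv2.split(cv2.cvtColor(im2[...,::-1].copy(),cv2.COLOR_BGR2HSV))]
rr=np.zeros((400,640),bool);rr[150:245,290:325]=1
m=rr&(abs(H-110)<14)&(S>110)&(abs(P2[...,2]-.045)<.01)&(P2[...,1]<.09)
p=np.median(P2[m],0)*1000; e=p[:2]-B0; c,s=np.cos(YAW),np.sin(YAW); print("plate bay",m.sum(),c*e[0]+s*e[1],-s*e[0]+c*e[1],p[2])
mo=(H<18)&(S>120); mo[:130]=0;mo[175:]=0;mo[:,:270]=0;mo[:,320:]=0
print("flap z",np.percentile(P2[mo][:,2],[10,50,90]))
```

```text
t 8.45 tcp bay [-187.    37.1  195.4] F [0.6 1.3 0.3] gap 0.059707987350552064 q7 1.609573827590267
shift tool [156.4   0.6 133.8] turn -0.2
[[0.01, -0.25, 0.97], [0.0, 0.97, 0.25], [-1.0, 0.0, 0.01]]
plate bay 54 -39.80543728334587 0.17209384188211985 48.99206325689032
flap z [0.05746884 0.06040547 0.06315856]
```

View pics/f.png

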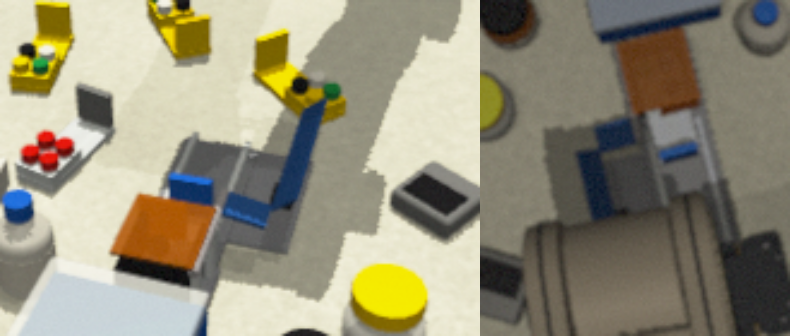

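```bash
python3 -c "
from h import *
print(job.sign_off(), arm.get_obs()['t'])"
```

```text
the job is handed in; nothing more can be done
the job is handed in; nothing more can be done
```

The reagent carrier with the blue plate is loaded and the job is handed in; the arm finished at about 8.5 s of the 35 s allowed. One fingertip held the blue paddle down to keep the flap open. The other pushed the carrier by its upright plate until it met the end stop. I then backed off with the paddle still held, rose clear, and the flap swung shut.

**Carrier:** when it met the stop, the push force jumped from about 4 N to 19 N and it stopped moving. Afterwards the plate centre measured at bay x ≈ -39.8 mm, against -39 mm when fully home, which is within the camera error. It was centred in the lane (y ≈ 0.2 mm) with its top at 49 mm, so it was not tipped.

**Flap:** its lid is back at 60 mm height, the same as before I started.

**Other things on the bench:** those visible in the last pictures look unmoved. I did not measure them individually.

**Disagreements:** none of the final checks disagreed. Earlier, my first bay fit was spoiled by bad depth readings, so I redid it. In the redo the paddle's angle came out at 9.3°, against 14.9° for the flap lid and plate. I used 14.9°.

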